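# Gauge the jaw opening of a microscope stage

## Robot

A 7-joint arm with a two-finger parallel gripper is mounted at the origin on the work surface. World frame = base frame: x ahead of the robot, y to its left, z up, the work surface at z = 0. Lengths are in m, angles in rad, forces in N, time in s.
With the tool pointing down it reaches from about 0.425 to 0.95 m from the base axis. Payload 4.7 kg.
Tool frame: the origin (TCP) lies between the finger pads; the fingertips stand 25 mm ahead of it and the grasp point (between the pads) lies 6 mm ahead of it (ctrl.nose_length is the distance from the TCP to the fingertips, in m); x points along the fingers, z is the direction in which the jaws open and shut, and the axes are right-handed (so a half turn about x gives the same grasp; the last joint's range is limited). The gripper opens to 87 mm and grips with 3 to 60 N. Pads are 19 mm wide; open, the fingers measure 117 mm over their backs; the gripper's body (75 mm by 190 mm) begins 51 mm behind the grasp point.
Start: joints at [1.237, 0.469, -0.049, 1.532, 0.024, 1.141, -0.082], TCP at [0.203, -0.644, 0.248] pointing down, gripper open.
Joint ranges: [-2.59, 2.59], [-0.33, 1.99], [-1.39, 1.29], [0.1, 2.45], [-1.04, 4.18], [0.21, 1.99], [-2.66, 2.66]. Speed limits (rad/s): [2.57, 2.57, 3.14, 3.14, 3.14, 3.14, 3.14].

## Interface

Orientations are given as a unit quaternion [w, x, y, z].
In Python, from station import monitor, cams, hand_in, ctrl gives the robot as it stands. The module is installed in compiled form; this text tells all that it offers.
- The arm moves only by the tool move_arm, never from a script. Its argument "moves" is a list of rows, each an object of numbers: "dx", "dy", "dz": the shift along the tool's x, y, z in mm; "ax", "ay", "az": the turn, a rotation vector about the tool's x, y, z in degrees. In form: [{"dx": .., "dy": .., "dz": .., "ax": .., "ay": .., "az": ..}, ...]. A call has 1 to 12 rows; each row is the pose to reach, as a shift and turn from the pose commanded when the call began, along the tool's axes at that moment; what a row does not reach only later rows make up. A row lasts 1/12 s, in which the tool goes at most 41.7 mm and 7.16 degrees, less where a joint would pass 70% of its speed; a pose out of reach is approached as far as the arm can. A call with a gripper value outside its range is refused whole. "fingers" is the finger opening in mm, from 0 to 87, set as the call begins (left out, the last holds). The fingers move at their own pace and stop on an object; "newtons" is the grip in N (left out, the last holds). Time passes only in rows, so rows that repeat a pose let the fingers close. It gives the time, the measured TCP pose, the force and the opening at its end, in the units of the state.
- monitor.get_state(): the state, without advancing time (a new reading comes with each control period).
- cams.capture(name): name is "scene" or "top" or "wrist"; returns a dict with "image" (420x560x3 uint8, blue, green, red), "depth" (420x560 float32, m along the optical axis (not along the pixel's ray), 0 where there is no reading), "camera_matrix" (3x3 intrinsics, pixels), "R" (3x3) and "t" (3): a world point X has camera coordinates R X + t; the wrist camera has in their place "mount" (4x4, takes a point from camera to tool coordinates, whose origin is the TCP and whose axes are the tool frame's). Camera axes: x right, y down, z forward; pixel columns grow to the right and rows downward; lengths in m; the calibration is good to about 2 mm. A picture is of the moment at which its call begins: read the wrist's pose just before it.
- hand_in(): hands the job in, once; it reports no verdict.
The state is a dict: "t": time; "joint_pos": joint angles; "joint_vel": joint speeds; "joint_torque": joint torques, N m; "position": TCP position; "tcp_rot": TCP orientation; "wrist_force": force on the tool from outside, world axes, zero at the start; "ft_torque": the same for the moment, N m; "width": finger opening in m.
Only numpy, scipy, OpenCV 4.12 (cv2) and the standard library are available. Lean on these libraries where they do the work, as an engineer would, in place of code of your own. Each camera call takes 0.05 s, during which the arm holds its last target. There are 200 camera calls.

## Task

The slide-holder jaw on this dismounted microscope stage is locked at an unknown opening: find by trial which of the three steel gauge blocks slides in snugly between the fixed rail and the jaw, so that the jaw's spring pad bears on it. Leave that block fully home against the end stop, standing flat on the stage and let go, with the other two standing upright on the bench, off the stage. Be gentle: the holder sits on a delicate spring and must never be pushed back more than 5 mm, so do not force a block that is too thick; leave the things around the work where they are.

Things in the scene. Friction and masses are not known exactly. Their poses are not given: they have to be found in the camera images.
- stage: Dismounted microscope stage, fixed to the bench: bare grey plate 200 (x) x 150 (y) x 12 mm high carrying the slide holder (rail, end stop, jaw). Origin: centre of the underside, on the bench. x runs along the channel towards the end stop, y from rail to jaw, z up. A 40 mm long block that is home has its centre at x=+55, y=-20 plus half its thickness, underside at z=12 (mm, this frame).
- holder (a joint): The slide holder (rail, end stop and jaw together) sits on a delicate spring along the stage's +x: 0 at rest, 4 N per mm of push. Value in m. Pushed back beyond 0.005 (20 N) its drive is damaged; it springs back when let go. All positions of its parts are given with it at rest.
- rail (a point): Point on the plate's top at the foot of the aluminium rail's inner face, at x=0, y=-20, z=12 mm in the stage's frame; axes as the stage. The face looks to +y and is parallel to x; the rail runs from x=-70 to +100 (stage frame), 14 mm wide, 16 mm high above the plate (top at z=28).
- stop (a point): Foot of the end stop's face, where it meets the rail: x=+75, y=-20, z=12 mm in the stage's frame; axes as the stage. The stop is a small aluminium block, 12 mm wide (y=-20 to -8), 16 mm high, its face looks to -x.
- mouth (a point): Foot of the rail opposite the near end of the black jaw: x=+23, y=-20, z=12 mm in the stage's frame; axes as the stage. The jaw spans x=+23 to +87, 16 mm high, 55 wide; a flat screw head 45 mm from its face adds 4 mm. Its face stands at a hidden distance, 14.6 to 26.2 mm, from the rail's face, and is locked. Nearer than x=+23 the plate beside the rail is bare: blocks slide in from there to +x.
- pad (a joint): Brass spring pad, 5 mm proud of the jaw's face: nose at x=+45 to +65 mm (stage frame), sloped at both ends, not open from above. Value m: 0 free, 0.005 flush with the jaw; about 2.4 N at 0, 5.4 N at 0.005. A block thinner than the free gap is loose, one thicker than the whole opening strikes the jaw's end at x=+23; the one in between presses the pad: one of the three always does, seldom two.
- thin_block: Plain polished steel gauge block standing on end: 40 (x) x 14 (y, thickness) x 60 mm high, 0.26 kg. Origin at the centre of its underside, z up.
- middle_block: Plain polished steel gauge block standing on end: 40 (x) x 18 (y, thickness) x 60 mm high, 0.34 kg. Origin at the centre of its underside, z up. Tried first, it tells in one trial which way to go: if it strikes the jaw the thin one fits, if it is loose the thick one does.
- thick_block: Plain polished steel gauge block standing on end: 40 (x) x 22 (y, thickness) x 60 mm high, 0.41 kg. Origin at the centre of its underside, z up.
- jar: Bystander: white specimen jar with green cap, 60 diameter x 75 mm high, origin at the centre of its underside. Leave alone.
- slide_box: Bystander: white box of slides, 60 x 85 x 32 mm high, origin at the centre of its underside. Leave alone.
- objective: Bystander: dark microscope objective standing on its mount, 30 diameter x 50 mm high, origin at the centre of its underside. Leave alone.
- oil_bottle: Bystander: small amber bottle, 28 diameter x 60 mm high, origin at the centre of its underside. Leave alone.

How it is judged:
By the outcome, as a careful person would: the job done as asked, in the order asked, and still so for the second after the job is handed in, with the robot touching nothing.
It also fails if it takes over 72 s, if anything falls off the work surface, if the arm or the gripper's body presses on something with over 40 N, if the wrist force passes 120 N, or if a joint passes its speed limit or range.

## Working session

There is one attempt and no reset: what is moved stays moved. The work goes in short steps, Python scripts to look and compute and a tool call to move; the robot and the scene stay as the last step left them, time stands still between calls to the robot, and variables do not carry over. Pictures are saved under pics/ and viewed, about 8 in all and at most 12, crops included, and the job is handed in when it is done.

Besides the shell and the picture viewer there is one more tool, called after "Call:" as name(argument=value, ...), one argument or row to a line, values as JSON. move_arm: Moves the arm, as the interface text tells. Its arguments: {"type":"object","properties":{"moves":{"type":"array"},"fingers":{"type":"number"},"newtons":{"type":"number"}},"required":["moves"]}

```bash
mkdir -p pics; cat > h.py <<'E'
import numpy as np,cv2
from station import monitor,cams,hand_in,ctrl
from scipy.spatial.transform import Rotation as Ro
def cap(n):
    s=monitor.get_state(); c=cams.capture(n)
    K=c["camera_matrix"]
    if n=="wrist":
        M=np.array(c["mount"]); q=s["tcp_rot"]; T=np.eye(4)
        T[:3,:3]=Ro.from_quat([q[1],q[2],q[3],q[0]]).as_matrix(); T[:3,3]=s["position"]
        W=T@M
    else:
        W=np.eye(4); W[:3,:3]=c["R"].T; W[:3,3]=-c["R"].T@c["t"]
    return c["image"],c["depth"],np.array(K),W
def cloud(d,K,W):
    v,u=np.mgrid[:d.shape[0],:d.shape[1]]
    P=np.stack([(u-K[0,2])/K[0,0]*d,(v-K[1,2])/K[1,1]*d,d],-1)
    P=P@W[:3,:3].T+W[:3,3]; P[d==0]=np.nan
    return P
def ray(u,v,K,W,z):
    r=W[:3,:3]@np.array([(u-K[0,2])/K[0,0],(v-K[1,2])/K[1,1],1]); o=W[:3,3]
    return o+r*(z-o[2])/r[2]
E
python3 - <<'E'
from h import *
s=monitor.get_state(); print({k:np.round(v,4) for k,v in s.items()}, ctrl.nose_length)
a=cap("top");b=cap("scene")
np.savez("a.npz",im=a[0],d=a[1],K=a[2],W=a[3]);np.savez("b.npz",im=b[0],d=b[1],K=b[2],W=b[3])
cv2.imwrite("pics/top.png",cv2.resize(a[0],(800,600)));cv2.imwrite("pics/scene.png",cv2.resize(b[0],(800,600)))
print(a[3],a[2])
E
```

```text
{'t': np.float64(0.0), 'joint_pos': array([ 1.2371,  0.4694, -0.0486,  1.5336,  0.0241,  1.141 , -0.0823]), 'joint_vel': array([-0.0004,  0.0001,  0.0001, -0.001 ,  0.0015,  0.0022, -0.0001]), 'joint_torque': array([-5.00000e-04, -5.07976e+01, -8.09000e-02, -2.36155e+01,
       -6.11000e-02,  3.78000e-02,  2.00000e-04]), 'position': array([ 0.2024, -0.6434,  0.2465]), 'tcp_rot': array([ 0.5696,  0.4187,  0.5707, -0.4179]), 'wrist_force': array([ 0.029 ,  0.6962, -0.4691]), 'ft_torque': array([-0.0094,  0.0197,  0.0042]), 'width': np.float64(0.0872)} 0.025
[[-0.00796215 -0.98756503  0.1570093   0.47813554]
 [-0.99968045  0.01162825  0.02244489 -0.0449711 ]
 [-0.02399153 -0.15678042 -0.98734204  0.91034839]
 [ 0.          0.          0.          1.        ]] [[415.32311415   0.         281.32220395]
 [  0.         415.32311415 216.4409193 ]
 [  0.           0.           1.        ]]
```

View pics/top.png

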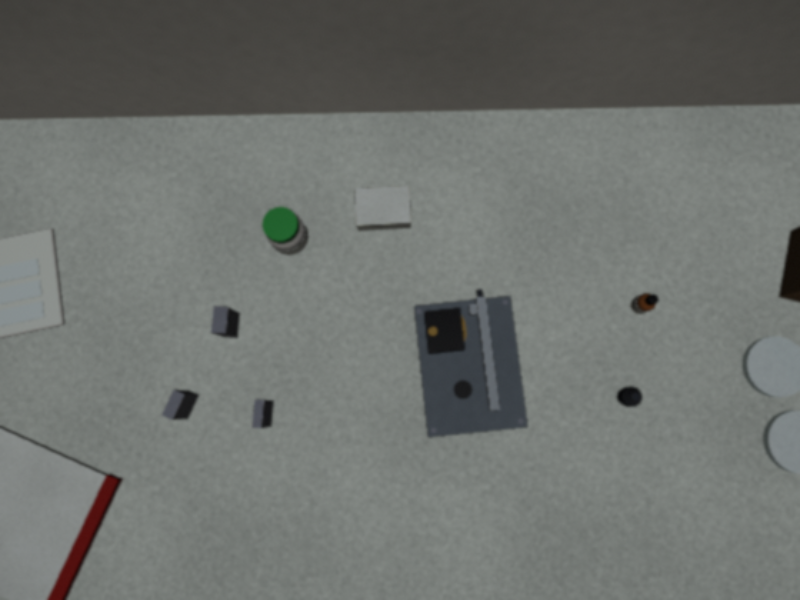

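View pics/scene.png

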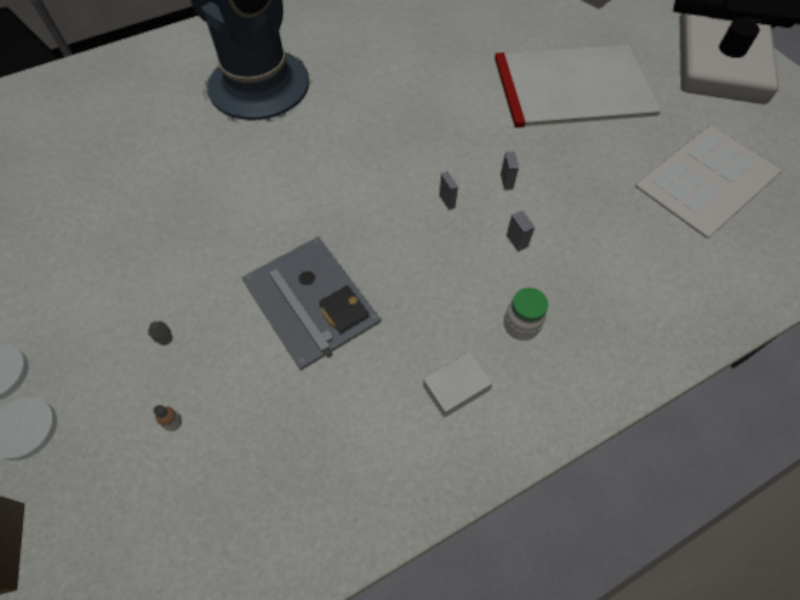

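The top view shows the stage at about (470,365) with its stop end upward. The three blocks are at (225,321), (181,404) and (263,413). The scene view agrees. Next I measure these with the depth data.

```bash
python3 - <<'E'
from h import *
for f in "ab":
    z=np.load(f+".npz"); K,W=z["K"],z["W"]; P=cloud(z["d"],K,W); Z=P[...,2]
    print(f,"bench z",np.nanmedian(Z[(abs(Z)<.02)]))
    ok=(P[...,0]>.3)&(P[...,0]<.75)&(P[...,1]>-.45)&(P[...,1]<.45)
    for lo,hi in((.045,.07),(.02,.036),(.008,.017)):
        m=((Z>lo)&(Z<hi)&ok).astype(np.uint8)
        n,L,st,_=cv2.connectedComponentsWithStats(m)
        for i in range(1,n):
            if st[i,4]<20: continue
            Q=P[L==i]; r=cv2.minAreaRect((Q[:,:2]*1000).astype(np.float32))
            print(lo,st[i],np.round(np.median(Q,0),4),np.round(r[0],1),np.round(r[1],1),round(r[2],1))
    # stage corners by hand from top
    if f=="a":
        for u,v in((416,306),(511,297),(526,427),(429,436)): print(np.round(ray(u*.7,v*.7,K,W,.012),4))
        print("rail",[np.round(ray(u*.7,v*.7,K,W,.028),4) for u,v in((478,294),(490,410))])
        cv2.imwrite("pics/c1.png",cv2.resize(z["im"][195:320,100:380],(800,357),interpolation=cv2.INTER_CUBIC)*1)
E
```

```text
a bench z -0.00037235597793616737
0.045 [187 156  26  17 131] [0.7213 0.1386 0.0511] [726.9 147.1] [26.3 57.3] 22.3
0.045 [452 206   9   8  62] [ 0.6244 -0.3861  0.0592] [ 624.7 -387.3] [13.  14.8] 78.1
0.045 [148 214  14  20 242] [0.6009 0.2396 0.0584] [602.1 241.1] [24.1 40.6] 89.4
0.045 [113 273  19  21 222] [0.4797 0.3017 0.0582] [480.3 303.6] [20.1 39.9] 65.1
0.045 [440 273   9   9  56] [ 0.4865 -0.3557  0.0483] [ 486.6 -356.4] [15.8 16.2] 25.1
0.045 [177 280  10  20 165] [0.4664 0.1793 0.0584] [465.8 181.1] [15.2 38.9] 86.5
0.02 [191 160  24  17  69] [0.717  0.1361 0.0283] [724. 142.] [20.4 56.3] 31.7
0.02 [328 202  22  86 617] [ 0.5601 -0.1501  0.0273] [ 558.4 -146.9] [181.8  26. ] 7.5
0.02 [444 206  12  13  55] [ 0.6185 -0.3775  0.0293] [ 620.9 -380.5] [27.3 13.1] 27.8
0.02 [297 215  30  33 802] [ 0.5862 -0.0885  0.0275] [587.1 -90.1] [64.4 60. ] 5.2
0.02 [160 217   6  19  46] [0.6016 0.2306 0.0271] [600.2 230.4] [ 7.5 39.6] 77.0
0.02 [433 271  12  14  50] [ 0.4848 -0.3452  0.0311] [ 483.7 -349.5] [29.2 14. ] 19.7
0.02 [125 273  11  21  58] [0.4796 0.2959 0.0293] [479.4 295.7
[... 1796 characters left out ...]
5.9] [ 5.  28.5] 79.1
0.02 [104 227  15  13  75] [ 0.4987 -0.3539  0.0297] [ 495.  -355.4] [16.5 29.3] 9.6
0.02 [109 286  16  14  72] [ 0.6368 -0.384   0.029 ] [ 632.8 -385.5] [15.3 26.6] 17.5
0.008 [355  66  25  22 267] [0.3498 0.43   0.0114] [341.4 433.7] [55.6 84.1] 74.2
0.008 [351 122   9   9  22] [0.4949 0.2944 0.0127] [487.8 294. ] [29.8 13.4] 12.8
0.008 [307 133  12  12  33] [0.4753 0.1743 0.0134] [468.9 174.9] [40.4 12.2] 16.0
0.008 [354 162  16  12  34] [0.6075 0.2314 0.012 ] [606.  232.8] [42.8 16.2] 23.2
0.008 [ 169  166   97   93 3507] [ 0.5253 -0.1318  0.0108] [ 535.6 -125.6] [201.2 149.9] 5.4
0.008 [116 291  11  11  27] [ 0.6386 -0.3823  0.0128] [ 635.6 -383.8] [ 9.2 25.6] 23.1
```

View pics/c1.png

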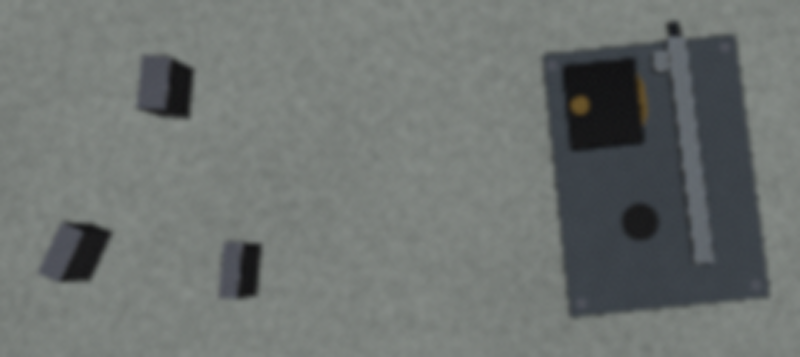

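The crop shows the stop and brass pad at the far end, with the rail running along the channel. Heights from both views agree: blocks about 59 mm, stage about 12 mm. Next I'll write a move calculator and look at the mouth from close by with the wrist camera.

```bash
cat >> h.py <<'E'
def rot(s):
    q=s["tcp_rot"]; return Ro.from_quat([q[1],q[2],q[3],q[0]]).as_matrix()
def to(x,y,z,yaw):
    "m, deg (tool z axis direction in world, mod 180, tool x down)"
    s=monitor.get_state(); R=rot(s); best=None
    for yw in(yaw,yaw+180):
        a=np.radians(yw); zz=np.array([np.cos(a),np.sin(a),0]); xx=np.array([0,0,-1.]); G=np.stack([xx,np.cross(zz,xx),zz],1)
        r=np.degrees(Ro.from_matrix(R.T@G).as_rotvec())
        if best is None or np.linalg.norm(r)<np.linalg.norm(best): best=r
    d=R.T@(np.array([x,y,z])-s["position"])*1000
    print("d",np.round(d,1),"a",np.round(best,1))
SO=np.array([.5353,-.1257]); SY=5.3
def st(x,y):
    a=np.radians(SY); return SO+np.array([[np.cos(a),-np.sin(a)],[np.sin(a),np.cos(a)]])@[x/1000,y/1000]
def inv(p):
    a=np.radians(SY); return np.array([[np.cos(a),np.sin(a)],[-np.sin(a),np.cos(a)]])@(np.array(p)[:2]-SO)*1000
E
python3 - <<'E'
from h import *
print(rot(monitor.get_state())); c=cams.capture("wrist"); print(np.round(c["mount"],3),c["camera_matrix"])
to(*st(20,-5),.26,95.3)
E
```

```text
[[-6.47545897e-04  9.53901011e-01  3.00120711e-01]
 [ 1.64048280e-03  3.00121384e-01 -9.53899609e-01]
 [-9.99998445e-01 -1.25350914e-04 -1.75920057e-03]]
[[ 0.001 -0.295  0.956 -0.137]
 [ 0.001 -0.956 -0.295  0.082]
 [ 1.     0.001 -0.001  0.   ]
 [ 0.     0.     0.     1.   ]] [[339.33584437   0.         281.58655783]
 [  0.         339.33584437 210.66464101]
 [  0.           0.           1.        ]]
d [ -12.7  491.4 -384.9] a [12.2 -0.1  0. ]
```

Call:
move_arm(
  moves=[
    {"dx": -13,"dy": 491,"dz": -385,"ax": 12.2},
    {"dx": -13,"dy": 491,"dz": -385,"ax": 12.2},
    {"dx": -13,"dy": 491,"dz": -385,"ax": 12.2},
    {"dx": -13,"dy": 491,"dz": -385,"ax": 12.2},
    {"dx": -13,"dy": 491,"dz": -385,"ax": 12.2},
    {"dx": -13,"dy": 491,"dz": -385,"ax": 12.2},
    {"dx": -13,"dy": 491,"dz": -385,"ax": 12.2},
    {"dx": -13,"dy": 491,"dz": -385,"ax": 12.2},
    {"dx": -13,"dy": 491,"dz": -385,"ax": 12.2},
    {"dx": -13,"dy": 491,"dz": -385,"ax": 12.2},
    {"dx": -13,"dy": 491,"dz": -385,"ax": 12.2},
    {"dx": -13,"dy": 491,"dz": -385,"ax": 12.2},
  ],
)

```text
schema error: expected keys dx, dy, dz, ax, ay, az
```

```bash
python3 - <<'E'
from h import *
to(*st(20,-5),.26,95.3)
E
```

```text
d [ -12.7  491.4 -384.9] a [12.2 -0.1  0. ]
```

Call:
move_arm(
  moves=[
    {"dx": -13,"dy": 491,"dz": -385,"ax": 12.2,"ay": 0,"az": 0},
    {"dx": -13,"dy": 491,"dz": -385,"ax": 12.2,"ay": 0,"az": 0},
    {"dx": -13,"dy": 491,"dz": -385,"ax": 12.2,"ay": 0,"az": 0},
    {"dx": -13,"dy": 491,"dz": -385,"ax": 12.2,"ay": 0,"az": 0},
    {"dx": -13,"dy": 491,"dz": -385,"ax": 12.2,"ay": 0,"az": 0},
    {"dx": -13,"dy": 491,"dz": -385,"ax": 12.2,"ay": 0,"az": 0},
    {"dx": -13,"dy": 491,"dz": -385,"ax": 12.2,"ay": 0,"az": 0},
    {"dx": -13,"dy": 491,"dz": -385,"ax": 12.2,"ay": 0,"az": 0},
    {"dx": -13,"dy": 491,"dz": -385,"ax": 12.2,"ay": 0,"az": 0},
    {"dx": -13,"dy": 491,"dz": -385,"ax": 12.2,"ay": 0,"az": 0},
    {"dx": -13,"dy": 491,"dz": -385,"ax": 12.2,"ay": 0,"az": 0},
    {"dx": -13,"dy": 491,"dz": -385,"ax": 12.2,"ay": 0,"az": 0},
  ],
)

```text
t: 1.15
position: [0.4859, -0.2297, 0.258]
tcp_rot: [0.522, 0.476, 0.522, -0.477]
wrist_force: [1.5, -0.8, -1.0]
width: 0.0866
```

```bash
python3 - <<'E'
from h import *
to(*st(20,-5),.26,95.3)
E
```

```text
d [ -2.   78.8 -94.1] a [-0.  0.  0.]
```

Call:
move_arm(
  moves=[
    {"dx": 0,"dy": 64,"dz": -80,"ax": 0,"ay": 0,"az": 0},
    {"dx": 0,"dy": 64,"dz": -80,"ax": 0,"ay": 0,"az": 0},
    {"dx": 0,"dy": 64,"dz": -80,"ax": 0,"ay": 0,"az": 0},
    {"dx": 0,"dy": 64,"dz": -80,"ax": 0,"ay": 0,"az": 0},
    {"dx": 0,"dy": 64,"dz": -80,"ax": 0,"ay": 0,"az": 0},
  ],
)

```text
t: 1.57
position: [0.5419, -0.1448, 0.2576]
tcp_rot: [0.523, 0.476, 0.523, -0.476]
wrist_force: [-0.3, -1.2, -0.5]
width: 0.0871
```

```bash
python3 - <<'E'
from h import *
to(*st(20,-5),.26,95.3)
w=cap("wrist"); np.savez("w.npz",im=w[0],d=w[1],K=w[2],W=w[3])
cv2.imwrite("pics/w1.png",cv2.convertScaleAbs(cv2.resize(w[0],(800,600),interpolation=cv2.INTER_CUBIC),alpha=1.6))
print(w[3])
E
```

```text
d [ -2.4  15.2 -14.6] a [ 0.1 -0.   0. ]
[[ 0.09552825 -0.95080484 -0.29469392  0.62334006]
 [-0.99542548 -0.09171339 -0.0267726  -0.13730845]
 [-0.00157186  0.29590338 -0.95521658  0.39417333]
 [ 0.          0.          0.          1.        ]]
```

View pics/w1.png

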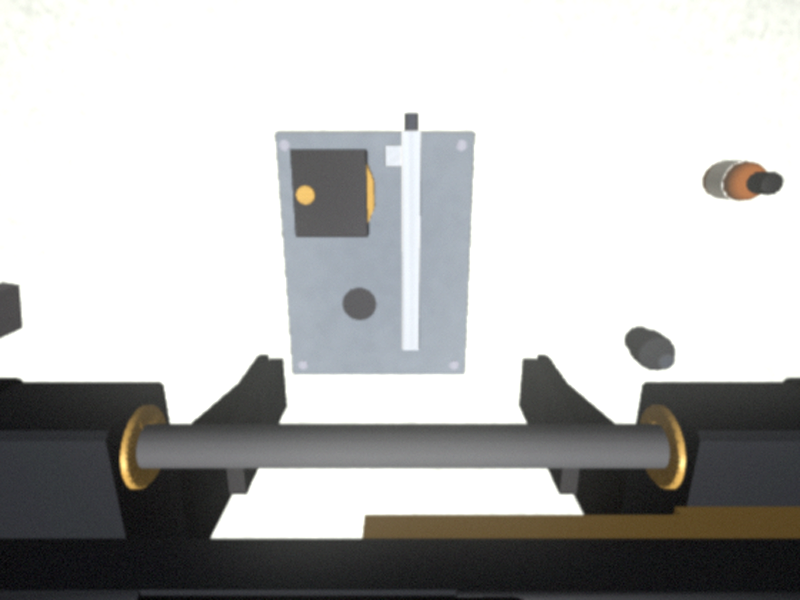

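The wrist view (800x600) shows the jaw's right edge at u≈367, the pad's nose at 375 and the rail's inner edge at 403, with the stop at (393,155). That suggests a gap of about 25 mm, which I'll refine along with the rail's line and yaw.

```bash
python3 - <<'E'
from h import *
z=np.load("w.npz"); im,K,W=z["im"].astype(float),z["K"],z["W"]; g=cv2.GaussianBlur(im.mean(2),(3,3),0)
def edge(v,u0,u1,sign):
    r=np.gradient(g[v])[u0:u1]*sign; i=int(r.argmax())
    if 0<i<len(r)-1:
        a,b,c=r[i-1:i+2]; return u0+i+.5*(a-c)/(a-2*b+c)
    return u0+i
def fit(vs,u0,u1,s,zz):
    p=np.array([ray(edge(v,u0,u1,s),v,K,W,zz)[:2] for v in vs]); k,c=np.polyfit(p[:,0],p[:,1],1)
    return np.degrees(np.arctan(k)),p
ri,pi=fit(range(125,240,3),272,288,1,.028); 
ro,po=fit(range(100,240,3),288,300,-1,.028)
jf,pj=fit(range(108,114),250,264,1,.028); jf2,pj2=fit(range(157,164),250,264,1,.028); jl,pl=fit(range(110,160,3),196,212,-1,.028)
print("rail in",ri,np.median([inv(p) for p in pi],0),"out",ro,np.median([inv(p) for p in po],0))
print("jaw face",np.median([inv(p) for p in pj],0),np.median([inv(p) for p in pj2],0),"far side",jl,np.median([inv(p) for p in pl],0))
def ve(u,v0,v1,s,zz):
    r=np.gradient(g[:,u])[v0:v1]*s; return inv(ray(u,v0+r.argmax(),K,W,zz))
print("jaw near end",ve(230,155,175,1,.028),"far",ve(230,97,112,-1,.028),"stop face",ve(276,108,122,-1,.028),"rail near",ve(288,238,252,-1,.028))
P=cloud(z["d"],K,W)
for v,u in((140,225),(180,288),(200,230),(110,276)): print(np.round(P[v,u],4))
m=np.where(abs(P[...,2]-.0115)<.004,1,0).astype(np.uint8)
n,L,s,_=cv2.connectedComponentsWithStats(m); i=1+s[1:,4].argmax(); print(s[i],cv2.minAreaRect((P[L==i][:,:2]*1000).astype(np.float32)))
E
```

```text
rail in 5.757489865634017 [  6.19167338 -18.83149546] out 5.4198515423094 [ 20.67219589 -31.90955316]
jaw face [81.6106973   6.29769366] [30.34056479  6.09308432] far side -10.379229315551651 [57.62497311 62.48580486]
jaw near end [23.71805043 36.69203193] far [87.94211608 34.00640946] stop face [ 76.18790656 -13.33936026] rail near [-68.73323357 -27.08759982]
[ 0.5828 -0.0803  0.028 ]
[ 0.5461 -0.1512  0.0278]
[ 0.5123 -0.0866  0.0107]
[ 0.6183 -0.1314  0.0266]
[  193    92   139   170 16536] ((536.13720703125, -123.85719299316406), (198.78712463378906, 150.26583862304688), 5.474713325500488)
```

Rail to jaw comes to about 25 mm here and 25.7 mm from the top camera, so the thick block (22 mm) should be the one. I'll try it first, and the trial itself will confirm it.

```bash
sed -i 's/SO=.*/SO=np.array([.5358,-.1248]); SY=5.45/' h.py; python3 - <<'E'
from h import *
to(.602,.241,.125,88)
E
```

```text
d [ 132.2   96.2 -380.5] a [7.3 0.  0.1]
```

Call:
move_arm(
  moves=[
    {"dx": 132,"dy": 96,"dz": -380,"ax": 7.3,"ay": 0,"az": 0},
    {"dx": 132,"dy": 96,"dz": -380,"ax": 7.3,"ay": 0,"az": 0},
    {"dx": 132,"dy": 96,"dz": -380,"ax": 7.3,"ay": 0,"az": 0},
    {"dx": 132,"dy": 96,"dz": -380,"ax": 7.3,"ay": 0,"az": 0},
    {"dx": 132,"dy": 96,"dz": -380,"ax": 7.3,"ay": 0,"az": 0},
    {"dx": 132,"dy": 96,"dz": -380,"ax": 7.3,"ay": 0,"az": 0},
    {"dx": 132,"dy": 96,"dz": -380,"ax": 7.3,"ay": 0,"az": 0},
    {"dx": 132,"dy": 96,"dz": -380,"ax": 7.3,"ay": 0,"az": 0},
    {"dx": 132,"dy": 96,"dz": -380,"ax": 7.3,"ay": 0,"az": 0},
    {"dx": 132,"dy": 96,"dz": -380,"ax": 7.3,"ay": 0,"az": 0},
    {"dx": 132,"dy": 96,"dz": -380,"ax": 7.3,"ay": 0,"az": 0},
    {"dx": 132,"dy": 96,"dz": -380,"ax": 7.3,"ay": 0,"az": 0},
  ],
)

```text
t: 2.62
position: [0.6017, 0.2419, 0.1246]
tcp_rot: [-0.491, -0.507, -0.492, 0.509]
wrist_force: [0.2, -0.1, -0.4]
width: 0.0869
```

```bash
python3 - <<'E'
from h import *
s=monitor.get_state(); print(s["position"],s["joint_pos"])
w=cap("wrist"); P=cloud(w[1],w[2],w[3]); Z=P[...,2]
m=((abs(Z-.058)<.006)&(abs(P[...,1]-.241)<.04)&(abs(P[...,0]-.602)<.05)).astype(np.uint8)
Q=P[m>0]; print(len(Q),np.median(Z[m>0]),cv2.minAreaRect((Q[:,:2]*1000).astype(np.float32)))
cv2.imwrite("pics/w2.png",w[0])
to(.602,.241,.051,88)
E
```

```text
[0.60170378 0.2419238  0.12455162] [-0.21215305  0.57132078 -0.33260211  1.69904858  0.22478483  0.91131997
 -2.23857842]
2061 0.0594199396362593 ((603.0811157226562, 243.0944061279297), (21.69955062866211, 40.40102767944336), 87.44246673583984)
d [74.2 -0.6 -1.7] a [-0.1  0.1  0.1]
```

View pics/w2.png

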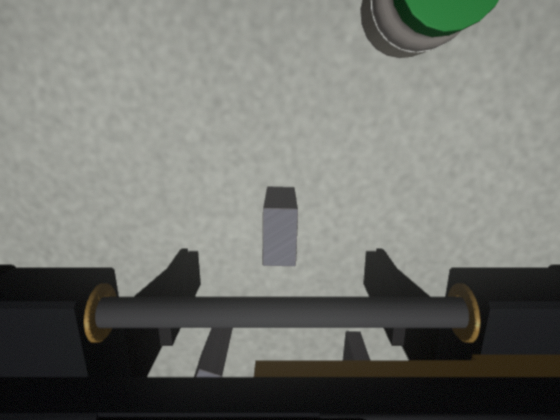

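The wrist view shows the block top, centred near (280,237), between the open fingers. It measures 21.7 x 40.4 mm, so it is the thick one, and its height agrees. I'll go down and grip it.

Call:
move_arm(
  moves=[
    {"dx": 37,"dy": 1.4,"dz": -1,"ax": 0.6,"ay": 0,"az": 0},
    {"dx": 60,"dy": 1.4,"dz": -1,"ax": 0.6,"ay": 0,"az": 0},
    {"dx": 74,"dy": 1.4,"dz": -1,"ax": 0.6,"ay": 0,"az": 0},
    {"dx": 74,"dy": 1.4,"dz": -1,"ax": 0.6,"ay": 0,"az": 0},
  ],
)

```text
t: 3.0
position: [0.6027, 0.2378, 0.0491]
tcp_rot: [-0.487, -0.51, -0.487, 0.515]
wrist_force: [-0.2, -1.3, 0.4]
width: 0.0871
```

Call:
move_arm(
  moves=[
    {"dx": 0,"dy": 0,"dz": 0,"ax": 0,"ay": 0,"az": 0},
    {"dx": 0,"dy": 0,"dz": 0,"ax": 0,"ay": 0,"az": 0},
    {"dx": 0,"dy": 0,"dz": 0,"ax": 0,"ay": 0,"az": 0},
    {"dx": 0,"dy": 0,"dz": 0,"ax": 0,"ay": 0,"az": 0},
    {"dx": 0,"dy": 0,"dz": 0,"ax": 0,"ay": 0,"az": 0},
    {"dx": 0,"dy": 0,"dz": 0,"ax": 0,"ay": 0,"az": 0},
    {"dx": 0,"dy": 0,"dz": 0,"ax": 0,"ay": 0,"az": 0},
    {"dx": 0,"dy": 0,"dz": 0,"ax": 0,"ay": 0,"az": 0},
  ],
  fingers=10,
  newtons=25,
)

```text
t: 3.67
position: [0.6039, 0.2421, 0.0521]
tcp_rot: [0.488, 0.511, 0.488, -0.511]
wrist_force: [0.2, -0.9, -0.2]
width: 0.0415
```

Call:
move_arm(
  moves=[
    {"dx": -20,"dy": 0,"dz": 0,"ax": 0,"ay": 0,"az": 0},
    {"dx": -50,"dy": 0,"dz": 0,"ax": 0,"ay": 0,"az": 0},
    {"dx": -80,"dy": 0,"dz": 0,"ax": 0,"ay": 0,"az": 0},
    {"dx": -80,"dy": 0,"dz": 0,"ax": 0,"ay": 0,"az": 0},
  ],
)

```text
t: 4.0
position: [0.6072, 0.2442, 0.1383]
tcp_rot: [0.49, 0.515, 0.487, -0.508]
wrist_force: [0.7, 1.1, 0.6]
width: 0.0155
```

```bash
python3 - <<'E'
from h import *
s=monitor.get_state(); print(s["position"],s["wrist_force"],s["width"])
to(*st(-15,-6),.11,95.45)
E
```

```text
[0.60719339 0.24417884 0.13833379] [0.6858603  1.08352889 0.62353107] 0.015522047235833766
d [ 25.7 -68.6 380.1] a [-8.1 -0.3 -0.6]
```

The fingers close slowly, at about 70 mm/s, so I lifted before the grip was made. I'll check that the block is undisturbed.

```bash
python3 - <<'E'
from h import *
w=cap("wrist"); P=cloud(w[1],w[2],w[3]); Z=P[...,2]
m=((abs(Z-.058)<.006)&(abs(P[...,1]-.241)<.04)&(abs(P[...,0]-.602)<.05)).astype(np.uint8)
Q=P[m>0]; print(len(Q),np.median(Z[m>0]),cv2.minAreaRect((Q[:,:2]*1000).astype(np.float32)))
s=monitor.get_state(); print(s["position"],s["width"])
to(.603,.2426,.051,87.5)
E
```

```text
1814 0.059370488913499594 ((602.9356689453125, 243.26426696777344), (21.87347984313965, 40.467796325683594), 86.7464599609375)
[0.60599182 0.24339675 0.13578892] 0.013404702365697373
d [84.8 -3.5  1.2] a [-0.1 -0.2 -0.4]
```

The block is undisturbed. I'll open to 46, go down, then close with enough rows.

Call:
move_arm(
  moves=[
    {"dx": 0,"dy": -3,"dz": 0,"ax": 0,"ay": 0,"az": 0},
    {"dx": 0,"dy": -3,"dz": 0,"ax": 0,"ay": 0,"az": 0},
    {"dx": 0,"dy": -3,"dz": 0,"ax": 0,"ay": 0,"az": 0},
    {"dx": 0,"dy": -3,"dz": 0,"ax": 0,"ay": 0,"az": 0},
    {"dx": 20,"dy": -3,"dz": 0,"ax": 0,"ay": 0,"az": 0},
    {"dx": 25,"dy": -3,"dz": 0,"ax": 0,"ay": 0,"az": 0},
    {"dx": 50,"dy": -3,"dz": 0,"ax": 0,"ay": 0,"az": 0},
    {"dx": 75,"dy": -3,"dz": 0,"ax": 0,"ay": 0,"az": 0},
    {"dx": 84,"dy": -3,"dz": 0,"ax": 0,"ay": 0,"az": 0},
    {"dx": 84,"dy": -3,"dz": 0,"ax": 0,"ay": 0,"az": 0},
  ],
  fingers=46,
)

```text
t: 4.88
position: [0.5988, 0.2411, 0.0449]
tcp_rot: [-0.488, -0.509, -0.489, 0.514]
wrist_force: [0.2, -0.5, -0.4]
width: 0.0458
```

Call:
move_arm(
  moves=[
    {"dx": 0,"dy": 0,"dz": 0,"ax": 0,"ay": 0,"az": 0},
    {"dx": 0,"dy": 0,"dz": 0,"ax": 0,"ay": 0,"az": 0},
    {"dx": 0,"dy": 0,"dz": 0,"ax": 0,"ay": 0,"az": 0},
    {"dx": 0,"dy": 0,"dz": 0,"ax": 0,"ay": 0,"az": 0},
    {"dx": 0,"dy": 0,"dz": 0,"ax": 0,"ay": 0,"az": 0},
    {"dx": 0,"dy": 0,"dz": 0,"ax": 0,"ay": 0,"az": 0},
    {"dx": 0,"dy": 0,"dz": 0,"ax": 0,"ay": 0,"az": 0},
    {"dx": 0,"dy": 0,"dz": 0,"ax": 0,"ay": 0,"az": 0},
    {"dx": 0,"dy": 0,"dz": 0,"ax": 0,"ay": 0,"az": 0},
    {"dx": 0,"dy": 0,"dz": 0,"ax": 0,"ay": 0,"az": 0},
  ],
  fingers=10,
  newtons=25,
)

```text
t: 5.72
position: [0.6015, 0.2427, 0.0491]
tcp_rot: [0.489, 0.512, 0.488, -0.511]
wrist_force: [-1.5, 0.2, 5.8]
width: 0.0219
```

Call:
move_arm(
  moves=[
    {"dx": -20,"dy": 0,"dz": 0,"ax": 0,"ay": 0,"az": 0},
    {"dx": -50,"dy": 0,"dz": 0,"ax": 0,"ay": 0,"az": 0},
    {"dx": -65,"dy": 0,"dz": 0,"ax": 0,"ay": 0,"az": 0},
    {"dx": -65,"dy": 0,"dz": 0,"ax": 0,"ay": 0,"az": 0},
    {"dx": -65,"dy": 0,"dz": 0,"ax": 0,"ay": 0,"az": 0},
  ],
)

```text
t: 6.13
position: [0.6005, 0.2418, 0.1125]
tcp_rot: [-0.488, -0.511, -0.488, 0.512]
wrist_force: [-0.3, -0.3, -4.6]
width: 0.0218
```

```bash
python3 - <<'E'
from h import *
s=monitor.get_state(); print(s["position"],s["wrist_force"],s["width"])
to(*st(-15,-5),.11,95.45)
E
```

```text
[0.60051281 0.24181722 0.11251282] [-0.26586258 -0.30455458 -4.64612544] 0.021771703044256723
d [  2.7 -61.9 376.3] a [-8.1  0.   0. ]
```

Call:
move_arm(
  moves=[
    {"dx": 0,"dy": -12,"dz": 30,"ax": -1,"ay": 0,"az": 0},
    {"dx": 0,"dy": -62,"dz": 376,"ax": -8.1,"ay": 0,"az": 0},
    {"dx": 0,"dy": -62,"dz": 376,"ax": -8.1,"ay": 0,"az": 0},
    {"dx": 0,"dy": -62,"dz": 376,"ax": -8.1,"ay": 0,"az": 0},
    {"dx": 0,"dy": -62,"dz": 376,"ax": -8.1,"ay": 0,"az": 0},
    {"dx": 0,"dy": -62,"dz": 376,"ax": -8.1,"ay": 0,"az": 0},
    {"dx": 0,"dy": -62,"dz": 376,"ax": -8.1,"ay": 0,"az": 0},
    {"dx": 0,"dy": -62,"dz": 376,"ax": -8.1,"ay": 0,"az": 0},
    {"dx": 0,"dy": -62,"dz": 376,"ax": -8.1,"ay": 0,"az": 0},
    {"dx": 0,"dy": -62,"dz": 376,"ax": -8.1,"ay": 0,"az": 0},
    {"dx": 0,"dy": -62,"dz": 376,"ax": -8.1,"ay": 0,"az": 0},
    {"dx": 0,"dy": -62,"dz": 376,"ax": -8.1,"ay": 0,"az": 0},
  ],
)

```text
t: 7.13
position: [0.5196, -0.1318, 0.1109]
tcp_rot: [0.521, 0.476, 0.524, -0.477]
wrist_force: [-0.1, 1.6, -4.8]
width: 0.0218
```

```bash
python3 - <<'E'
from h import *
s=monitor.get_state(); print(s["position"],inv(s["position"]),s["wrist_force"],s["width"])
w=cap("wrist"); np.savez("w.npz",im=w[0],d=w[1],K=w[2],W=w[3])
cv2.imwrite("pics/w3.png",cv2.resize(w[0][60:340,130:430],(800,600),interpolation=cv2.INTER_CUBIC))
to(*st(-15,-5),.063,95.45)
E
```

```text
[ 0.51962648 -0.13180481  0.11092419] [-16.76570774  -5.43703329] [-0.11062734  1.63938993 -4.78767921] 0.021831309878510625
d [48.3  1.   1.4] a [ 0.  -0.1  0.2]
```

View pics/w3.png

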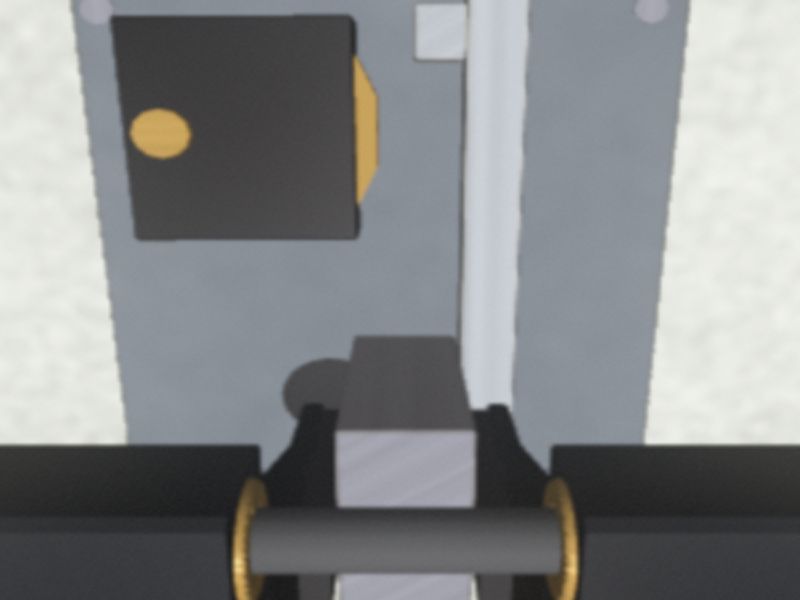

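The crop shows the held block's lower front edge at (357–455, 337), with the rail's inner edge at u≈463 and the jaw and pad ahead. I'll turn those into lateral clearance with the calibration.

```bash
python3 - <<'E'
from h import *
z=np.load("w.npz"); K,W=z["K"],z["W"]
q=lambda u,v,h: np.round(inv(ray(u/2.667+130,v/2.143+60,K,W,h)),1)
print("block R",q(455,337,.062),"L",q(357,337,.062),"top",q(475,430,.122),q(336,430,.122))
print("rail top in",q(463,330,.028),q(467,60,.028),"foot",q(460,300,.012),q(462,70,.012))
print("stop R/L",q(466,58,.028),q(417,58,.028),"jaw face near",q(357,238,.028),q(354,20,.028),"pad nose",q(378,130,.022))
E
```

```text
block R [  3.4 -16.4] L [3.5 4.8] top [  5.  -16.3] [5.  4.8]
rail top in [ -5.6 -20.3] [ 74.9 -19.8] foot [ -0.2 -20.3] [ 72.7 -19.6]
stop R/L [ 75.4 -19.6] [75.5 -8.4] jaw face near [23.9  6.2] [85.5  5.8] pad nose [55.5  0.9]
```

Rail to jaw is 26 mm and the pad's free gap about 21 mm. The block is 3.6 mm clear of the rail. I'll go down to the plate.

Call:
move_arm(
  moves=[
    {"dx": 20,"dy": 0,"dz": 0,"ax": 0,"ay": 0,"az": 0},
    {"dx": 35,"dy": 0,"dz": 1,"ax": 0,"ay": 0,"az": 0},
    {"dx": 43,"dy": 0,"dz": 1.5,"ax": 0,"ay": 0,"az": 0},
    {"dx": 47,"dy": 0,"dz": 2,"ax": 0,"ay": 0,"az": 0},
    {"dx": 48,"dy": 0,"dz": 2.5,"ax": 0,"ay": 0,"az": 0},
    {"dx": 48,"dy": 0,"dz": 2.5,"ax": 0,"ay": 0,"az": 0},
    {"dx": 48,"dy": 0,"dz": 2.5,"ax": 0,"ay": 0,"az": 0},
  ],
)

```text
t: 7.77
position: [0.5225, -0.1327, 0.0655]
tcp_rot: [0.524, 0.476, 0.523, -0.475]
wrist_force: [1.2, -0.2, -3.9]
width: 0.022
```

```bash
python3 - <<'E'
from h import *
s=monitor.get_state(); print(s["position"],inv(s["position"]),s["wrist_force"],s["width"])
to(*st(-15,-9),.0617,95.6)
E
```

```text
[ 0.52250118 -0.13270996  0.06553351] [-13.98996646  -6.61112435] [ 1.1719728  -0.22795291 -3.89526667] 0.02196264797069125
d [ 3.8 -1.   2.4] a [-0.1  0.  -0.1]
```

Call:
move_arm(
  moves=[
    {"dx": 1.5,"dy": 0,"dz": 1,"ax": 0,"ay": 0,"az": 0},
    {"dx": 3,"dy": 0,"dz": 1.5,"ax": 0,"ay": 0,"az": 0},
    {"dx": 3,"dy": 0,"dz": 1.5,"ax": 0,"ay": 0,"az": 0},
    {"dx": 3,"dy": 0,"dz": 1.5,"ax": 0,"ay": 0,"az": 0},
  ],
)

```text
t: 8.1
position: [0.522, -0.1347, 0.0621]
tcp_rot: [0.523, 0.476, 0.523, -0.476]
wrist_force: [-0.1, -1.3, -4.0]
width: 0.022
```

```bash
python3 - <<'E'
from h import *
s=monitor.get_state(); print(s["position"],inv(s["position"]),s["wrist_force"],s["width"])
w=cap("wrist"); np.savez("w.npz",im=w[0],d=w[1],K=w[2],W=w[3])
cv2.imwrite("pics/w4.png",cv2.resize(w[0][60:340,130:430],(800,600),interpolation=cv2.INTER_CUBIC))
E
```

```text
[ 0.52201252 -0.13467625  0.06210287] [-14.6631689   -8.52210896] [-0.13625501 -1.31871433 -4.02639564] 0.021998549635197935
```

View pics/w4.png

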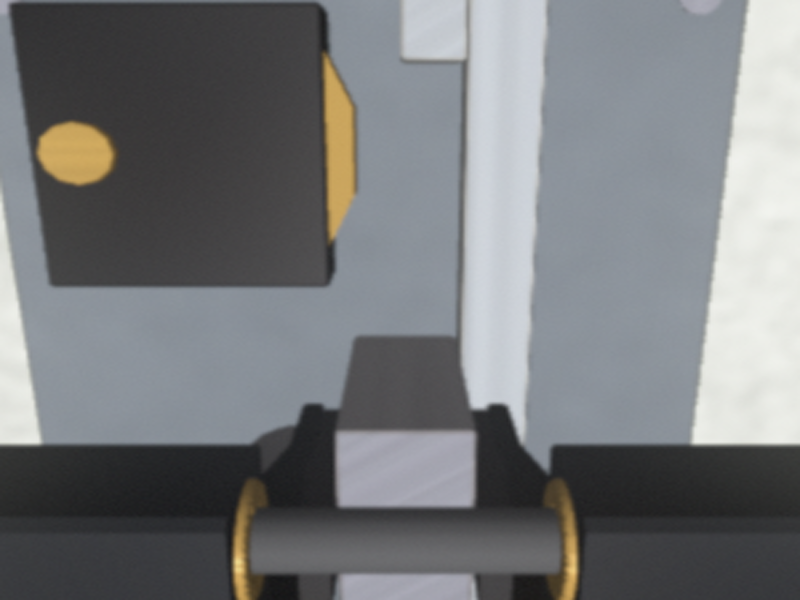

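The block sits about 0.5 mm off the rail, square to it and just above the plate. I'll slide it past the mouth with a reduced grip so that it would slip rather than force anything.

Call:
move_arm(
  moves=[
    {"dx": 0.6,"dy": 0,"dz": 0,"ax": 0,"ay": 0,"az": 0},
    {"dx": 0.6,"dy": 4,"dz": 0,"ax": 0,"ay": 0,"az": 0},
    {"dx": 0.6,"dy": 8,"dz": 0,"ax": 0,"ay": 0,"az": 0},
    {"dx": 0.6,"dy": 12,"dz": 0,"ax": 0,"ay": 0,"az": 0},
    {"dx": 0.6,"dy": 15,"dz": 0,"ax": 0,"ay": 0,"az": 0},
    {"dx": 0.6,"dy": 17,"dz": 0,"ax": 0,"ay": 0,"az": 0},
    {"dx": 0.6,"dy": 19,"dz": 0,"ax": 0,"ay": 0,"az": 0},
    {"dx": 0.6,"dy": 20,"dz": 0,"ax": 0,"ay": 0,"az": 0},
    {"dx": 0.6,"dy": 20,"dz": 0,"ax": 0,"ay": 0,"az": 0},
  ],
  newtons=16,
)

```text
t: 8.9
position: [0.5421, -0.1325, 0.0613]
tcp_rot: [0.523, 0.476, 0.523, -0.476]
wrist_force: [-0.2, 0.2, -3.6]
width: 0.022
```

```bash
python3 - <<'E'
from h import *
s=monitor.get_state(); print(s["position"],inv(s["position"]),s["wrist_force"],s["width"])
E
```

```text
[ 0.54212946 -0.13254177  0.06133651] [ 5.56555726 -8.30793071] [-0.22584358  0.21476264 -3.60789824] 0.022048162444423973
```

Call:
move_arm(
  moves=[
    {"dx": 0,"dy": 2,"dz": 0,"ax": 0,"ay": 0,"az": 0},
    {"dx": 0,"dy": 4,"dz": 0,"ax": 0,"ay": 0,"az": 0},
    {"dx": 0,"dy": 6,"dz": 0,"ax": 0,"ay": 0,"az": 0},
    {"dx": 0,"dy": 8,"dz": 0,"ax": 0,"ay": 0,"az": 0},
    {"dx": 0,"dy": 10,"dz": 0,"ax": 0,"ay": 0,"az": 0},
    {"dx": 0,"dy": 12,"dz": 0,"ax": 0,"ay": 0,"az": 0},
    {"dx": 0,"dy": 13,"dz": 0,"ax": 0,"ay": 0,"az": 0},
    {"dx": 0,"dy": 14,"dz": 0,"ax": 0,"ay": 0,"az": 0},
    {"dx": 0,"dy": 15,"dz": 0,"ax": 0,"ay": 0,"az": 0},
    {"dx": 0,"dy": 16,"dz": 0,"ax": 0,"ay": 0,"az": 0},
    {"dx": 0,"dy": 16,"dz": 0,"ax": 0,"ay": 0,"az": 0},
  ],
)

```text
t: 9.82
position: [0.5579, -0.1313, 0.0613]
tcp_rot: [0.523, 0.476, 0.523, -0.476]
wrist_force: [0.0, -0.4, -3.6]
width: 0.0221
```

```bash
python3 - <<'E'
from h import *
s=monitor.get_state(); print(s["position"],inv(s["position"]),s["wrist_force"],s["ft_torque"],s["width"])
E
```

```text
[ 0.5579016 -0.1312868  0.0613303] [21.38559012 -8.55662525] [ 1.24981203e-03 -3.97486920e-01 -3.61030704e+00] [-0.09992357  0.08576641  0.04243097] 0.022086813648714433
```

Call:
move_arm(
  moves=[
    {"dx": 0,"dy": 1,"dz": 0,"ax": 0,"ay": 0,"az": 0},
    {"dx": 0,"dy": 2,"dz": 0,"ax": 0,"ay": 0,"az": 0},
    {"dx": 0,"dy": 3,"dz": 0,"ax": 0,"ay": 0,"az": 0},
    {"dx": 0,"dy": 4,"dz": 0,"ax": 0,"ay": 0,"az": 0},
    {"dx": 0,"dy": 5,"dz": 0,"ax": 0,"ay": 0,"az": 0},
    {"dx": 0,"dy": 6,"dz": 0,"ax": 0,"ay": 0,"az": 0},
    {"dx": 0,"dy": 7,"dz": 0,"ax": 0,"ay": 0,"az": 0},
    {"dx": 0,"dy": 8,"dz": 0,"ax": 0,"ay": 0,"az": 0},
    {"dx": 0,"dy": 9,"dz": 0,"ax": 0,"ay": 0,"az": 0},
    {"dx": 0,"dy": 10,"dz": 0,"ax": 0,"ay": 0,"az": 0},
    {"dx": 0,"dy": 10,"dz": 0,"ax": 0,"ay": 0,"az": 0},
  ],
)

```text
t: 10.73
position: [0.5683, -0.1303, 0.0615]
tcp_rot: [0.524, 0.476, 0.523, -0.475]
wrist_force: [-0.8, -1.4, -4.3]
width: 0.0217
```

```bash
python3 - <<'E'
from h import *
s=monitor.get_state(); print(s["position"],inv(s["position"]),s["wrist_force"],s["ft_torque"],s["width"])
E
```

```text
[ 0.5683421  -0.13030829  0.06146695] [31.8718285  -8.57414273] [-0.78147104 -1.42645043 -4.26311423] [-0.51375204  0.13392857 -0.03114316] 0.021705700250785255
```

The pad now bears on the block: a side force has appeared and only 0.8 N opposes the slide. I'll keep going.

Call:
move_arm(
  moves=[
    {"dx": 0,"dy": 1.5,"dz": 0,"ax": 0,"ay": 0,"az": 0},
    {"dx": 0,"dy": 3,"dz": 0,"ax": 0,"ay": 0,"az": 0},
    {"dx": 0,"dy": 4.5,"dz": 0,"ax": 0,"ay": 0,"az": 0},
    {"dx": 0,"dy": 6,"dz": 0,"ax": 0,"ay": 0,"az": 0},
    {"dx": 0,"dy": 7.5,"dz": 0,"ax": 0,"ay": 0,"az": 0},
    {"dx": 0,"dy": 9,"dz": 0,"ax": 0,"ay": 0,"az": 0},
    {"dx": 0,"dy": 10.5,"dz": 0,"ax": 0,"ay": 0,"az": 0},
    {"dx": 0,"dy": 12,"dz": 0,"ax": 0,"ay": 0,"az": 0},
    {"dx": 0,"dy": 13.5,"dz": 0,"ax": 0,"ay": 0,"az": 0},
    {"dx": 0,"dy": 15,"dz": 0,"ax": 0,"ay": 0,"az": 0},
    {"dx": 0,"dy": 16,"dz": 0,"ax": 0,"ay": 0,"az": 0},
    {"dx": 0,"dy": 16,"dz": 0,"ax": 0,"ay": 0,"az": 0},
  ],
)

```text
t: 11.73
position: [0.5841, -0.1288, 0.0614]
tcp_rot: [0.524, 0.476, 0.523, -0.476]
wrist_force: [0.1, -2.6, -3.6]
width: 0.0214
```

```bash
python3 - <<'E'
from h import *
s=monitor.get_state(); print(s["position"],inv(s["position"]),s["wrist_force"],s["ft_torque"],s["width"])
E
```

```text
[ 0.58414321 -0.1287598   0.06142144] [47.74858673 -8.53339166] [ 0.08654949 -2.64187866 -3.5942049 ] [-7.40414891e-01  6.75083902e-04  6.57173693e-03] 0.021438035464442937
```

Call:
move_arm(
  moves=[
    {"dx": 0,"dy": 0.5,"dz": 0,"ax": 0,"ay": 0,"az": 0},
    {"dx": 0,"dy": 1,"dz": 0,"ax": 0,"ay": 0,"az": 0},
    {"dx": 0,"dy": 1.5,"dz": 0,"ax": 0,"ay": 0,"az": 0},
    {"dx": 0,"dy": 2,"dz": 0,"ax": 0,"ay": 0,"az": 0},
    {"dx": 0,"dy": 2.5,"dz": 0,"ax": 0,"ay": 0,"az": 0},
    {"dx": 0,"dy": 3,"dz": 0,"ax": 0,"ay": 0,"az": 0},
    {"dx": 0,"dy": 3.5,"dz": 0,"ax": 0,"ay": 0,"az": 0},
    {"dx": 0,"dy": 4,"dz": 0,"ax": 0,"ay": 0,"az": 0},
    {"dx": 0,"dy": 4.5,"dz": 0,"ax": 0,"ay": 0,"az": 0},
    {"dx": 0,"dy": 5,"dz": 0,"ax": 0,"ay": 0,"az": 0},
    {"dx": 0,"dy": 5,"dz": 0,"ax": 0,"ay": 0,"az": 0},
  ],
)

```text
t: 12.65
position: [0.5889, -0.1281, 0.0614]
tcp_rot: [0.523, 0.476, 0.523, -0.476]
wrist_force: [0.1, -4.0, -3.8]
width: 0.022
```

```bash
python3 - <<'E'
from h import *
s=monitor.get_state(); print(s["position"],inv(s["position"]),s["wrist_force"],s["ft_torque"],s["width"])
E
```

```text
[ 0.58886928 -0.12812168  0.06138372] [52.51389792 -8.34702917] [ 0.06908103 -4.03864536 -3.81711035] [-0.78877744  0.04201722  0.01360789] 0.022049383770864392
```

Call:
move_arm(
  moves=[
    {"dx": 0,"dy": 0.4,"dz": 0.2,"ax": 0,"ay": 0,"az": 0},
    {"dx": 0,"dy": 0.8,"dz": 0.4,"ax": 0,"ay": 0,"az": 0},
    {"dx": 0,"dy": 1.2,"dz": 0.4,"ax": 0,"ay": 0,"az": 0},
    {"dx": 0,"dy": 1.6,"dz": 0.4,"ax": 0,"ay": 0,"az": 0},
    {"dx": 0,"dy": 2,"dz": 0.4,"ax": 0,"ay": 0,"az": 0},
    {"dx": 0,"dy": 2,"dz": 0.4,"ax": 0,"ay": 0,"az": 0},
  ],
)

```text
t: 13.15
position: [0.5908, -0.1282, 0.0614]
tcp_rot: [0.523, 0.476, 0.523, -0.476]
wrist_force: [-0.7, -1.8, -4.0]
width: 0.0219
```

```bash
python3 - <<'E'
from h import *
s=monitor.get_state(); print(s["position"],inv(s["position"]),s["wrist_force"],s["ft_torque"],s["width"])
E
```

```text
[ 0.59076596 -0.12817382  0.06135195] [54.39705125 -8.57907938] [-0.73590518 -1.81127681 -4.02575784] [-0.61691054  0.18140332 -0.0384809 ] 0.021850799095083466
```

Call:
move_arm(
  moves=[
    {"dx": 0,"dy": 0.4,"dz": 0,"ax": 0,"ay": 0,"az": 0},
    {"dx": 0,"dy": 0.8,"dz": 0,"ax": 0,"ay": 0,"az": 0},
    {"dx": 0,"dy": 1.2,"dz": 0,"ax": 0,"ay": 0,"az": 0},
    {"dx": 0,"dy": 1.5,"dz": 0,"ax": 0,"ay": 0,"az": 0},
    {"dx": 0,"dy": 1.5,"dz": 0,"ax": 0,"ay": 0,"az": 0},
  ],
)

```text
t: 13.57
position: [0.5915, -0.1281, 0.0612]
tcp_rot: [0.523, 0.475, 0.524, -0.476]
wrist_force: [-3.6, -2.2, -1.5]
width: 0.022
```

```bash
python3 - <<'E'
from h import *
s=monitor.get_state(); print(s["position"],inv(s["position"]),s["wrist_force"],s["ft_torque"],s["width"])
w=cap("wrist"); np.savez("w.npz",im=w[0],d=w[1],K=w[2],W=w[3])
cv2.imwrite("pics/w5.png",cv2.resize(w[0][60:340,130:430],(800,600),interpolation=cv2.INTER_CUBIC))
E
```

```text
[ 0.59150453 -0.12812238  0.06122926] [55.13716543 -8.59801616] [-3.60317475 -2.23693498 -1.46387011] [-0.58820633  0.83345106  0.00573147] 0.021984346894983874
```

View pics/w5.png

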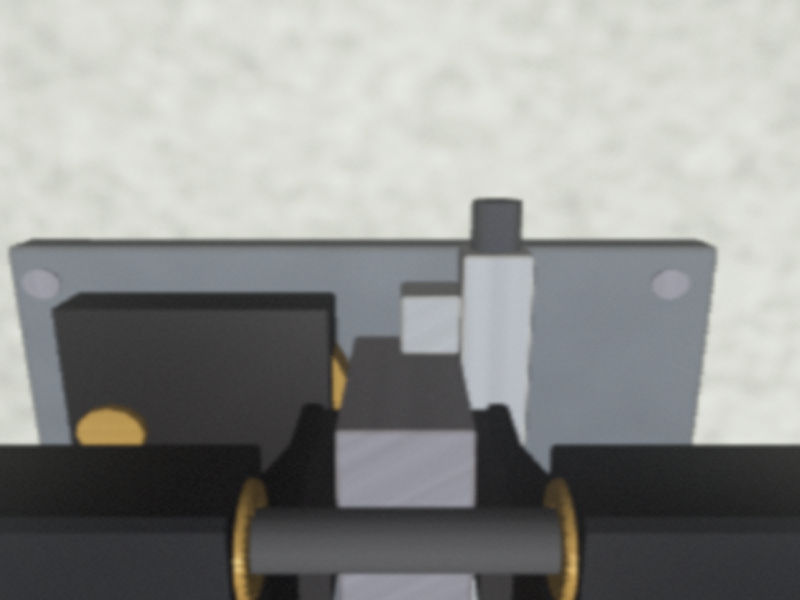

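The view shows the block's lower front edge under and against the stop at about (430,352), with the pad pressed. The stop answers with 3.6 N, which is about 0.9 mm of holder push. I'll settle the block on the plate, let go and lift.

Call:
move_arm(
  moves=[
    {"dx": 0.4,"dy": 0.2,"dz": 0.2,"ax": 0,"ay": 0,"az": 0},
    {"dx": 0.4,"dy": 0.2,"dz": 0.2,"ax": 0,"ay": 0,"az": 0},
    {"dx": 0.4,"dy": 0.2,"dz": 0.2,"ax": 0,"ay": 0,"az": 0},
  ],
)

```text
t: 13.87
position: [0.5918, -0.1281, 0.0612]
tcp_rot: [0.523, 0.475, 0.524, -0.476]
wrist_force: [-4.0, -1.8, 0.9]
width: 0.0218
```

Call:
move_arm(
  moves=[
    {"dx": 0,"dy": 0,"dz": 0,"ax": 0,"ay": 0,"az": 0},
    {"dx": 0,"dy": 0,"dz": 0,"ax": 0,"ay": 0,"az": 0},
    {"dx": 0,"dy": 0,"dz": 0,"ax": 0,"ay": 0,"az": 0},
    {"dx": 0,"dy": 0,"dz": 0,"ax": 0,"ay": 0,"az": 0},
    {"dx": 0,"dy": 0,"dz": 0,"ax": 0,"ay": 0,"az": 0},
    {"dx": 0,"dy": 0,"dz": 0,"ax": 0,"ay": 0,"az": 0},
  ],
  fingers=44,
)

```text
t: 14.37
position: [0.5929, -0.1281, 0.0612]
tcp_rot: [0.524, 0.476, 0.523, -0.475]
wrist_force: [0.7, -0.1, -0.6]
width: 0.0429
```

Call:
move_arm(
  moves=[
    {"dx": -15,"dy": 0,"dz": 0,"ax": 0,"ay": 0,"az": 0},
    {"dx": -40,"dy": 0,"dz": 0,"ax": 0,"ay": 0,"az": 0},
    {"dx": -70,"dy": 0,"dz": 0,"ax": 0,"ay": 0,"az": 0},
    {"dx": -110,"dy": 0,"dz": 0,"ax": 0,"ay": 0,"az": 0},
    {"dx": -150,"dy": -40,"dz": 0,"ax": 0,"ay": 0,"az": 0},
    {"dx": -150,"dy": -40,"dz": 0,"ax": 0,"ay": 0,"az": 0},
    {"dx": -150,"dy": -40,"dz": 0,"ax": 0,"ay": 0,"az": 0},
  ],
)

```text
t: 14.95
position: [0.5525, -0.1329, 0.2146]
tcp_rot: [0.525, 0.477, 0.521, -0.475]
wrist_force: [-0.0, -0.1, -0.2]
width: 0.0439
```

```bash
python3 - <<'E'
from h import *
s=monitor.get_state(); print(s["t"],s["position"],inv(s["position"]),s["wrist_force"],s["width"])
w=cap("wrist"); K,W=w[2],w[3]; np.savez("w.npz",im=w[0],d=w[1],K=K,W=W)
P=cloud(w[1],K,W); Z=P[...,2]
for n,h,y0,y1 in(("block",.072,-.2,-.07),):
    Q=P[(abs(Z-h)<.004)&(abs(P[...,1]+.13)<.05)&(abs(P[...,0]-.59)<.06)]; r=cv2.minAreaRect((Q[:,:2]*1000).astype(np.float32)); print(len(Q),np.median(Q[:,2]),Q[:,2].std(),r,inv(np.array(r[0])/1000))
cv2.imwrite("pics/w6.png",cv2.resize(w[0][0:280,130:430],(800,600),interpolation=cv2.INTER_CUBIC))
E
```

```text
14.95 [ 0.5525392  -0.1329287   0.21459173] [15.89149156 -9.6817952 ] [-0.02472072 -0.05650879 -0.18927267] 0.04388861543905486
1255 0.07141108357147402 0.0007039830014954753 ((592.1543579101562, -127.93624877929688), (39.662174224853516, 21.961807250976562), 6.035130977630615) [55.80173409 -8.47444299]
```

View pics/w6.png

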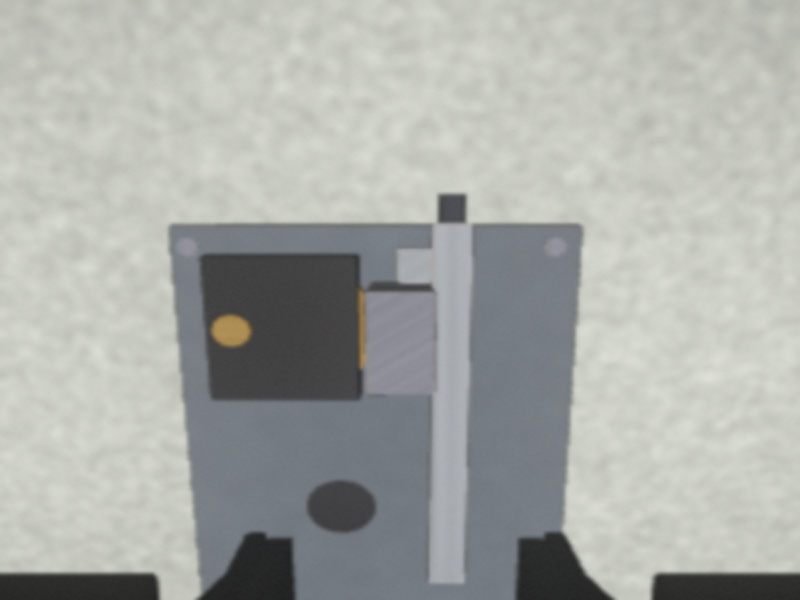

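The view shows the block upright at (400,340), with its front face on the stop, its right face on the rail and the pad pressed on its left. Its top is at 71.4 mm and level. One last check of the other blocks, then hand in.

```bash
python3 - <<'E'
from h import *
a=cap("scene"); P=cloud(a[1],a[2],a[3]); Z=P[...,2]
for c in((.480,.3035),(.466,.181),(.592,-.128)):
    Q=P[(np.hypot(P[...,0]-c[0],P[...,1]-c[1])<.03)&(Z>.045)&(Z<.08)]; print(len(Q),np.round(np.median(Q,0),4))
print(monitor.get_state()["t"]); hand_in()
E
```

```text
124 [0.4848 0.3004 0.0576]
111 [0.4691 0.1784 0.0576]
245 [ 0.5973 -0.1301  0.0701]
15.05
the job is handed in; nothing more can be done
```

The thick (22 mm) block is the one that fits. It is fully home against the end stop, standing flat on the stage and let go, and I handed the job in at 15 s of robot time.

- **Choosing the block:** The camera measured the rail-to-jaw gap at about 26 mm and the free gap at the pad at about 21 mm. I therefore tried the thick block first, not the middle one as the notes suggest. It was the only block tried. It cleared the jaw's end without touching, and the pad then pressed on its side with about 2–4 N.
- **Holder:** The stop pushed back with at most about 4 N in the readings I took, which is about 1 mm of holder travel. The limit is 5 mm.
- **Last checks:**
  - The block's top is at 71.4 mm and level, against 72 mm expected.
  - Its centre is at x = 55.8, y = −8.5 mm in the stage frame, against 55 and −9 mm, which is within the camera calibration.
  - The thin and middle blocks were never touched and still stand on the bench where they were.
  - The gripper is empty and clear of everything.
- **What went wrong:** On the first grasp I lifted before the slow fingers had closed. A check showed the block undisturbed, and the second grasp held.

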